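# Check a spring-tip hardness tester on its red reference block

## Task

Lift the lid of the blue case open until it rests back on its stop, then take the orange tester out of its wooden stand. Set its tip inside the red ring on the reference block in the case and hold the tester upright there, pressed gently so that the sprung tip is about half way in. Finish while still holding it like that in the gripper; keep the tip off the blue-ringed block, never press hard, and leave the other things where they lie.

Things in the scene. Friction and masses are not known exactly. Their poses are not given: they have to be found in the camera images.
- gauge_case: Blue case 160 x 240 x 63 mm with a pale hinged lid (blue sticker), fixed to the bench. Origin: centre of its underside; x points from its front (lid handle) to its hinge, y to its left, z up. Walls 2 mm thick, rim at z = 45 mm, floor at z = 2 mm. Dividers 34 mm high run along x at y = -60, 0 and 60 mm; the two reference blocks stand in the two middle compartments (y = -30 and y = +30 mm).
- gauge_case_lid (a joint): Lid angle, rad: 0 shut, 1.83 on its stop, leaning back 15 degrees past upright. Hinge line along the case's y at x = 84, z = 45 mm in the case frame. Lid 163 mm from hinge to front edge, its top 18 mm above the hinge line, with a 15 mm skirt all round; about 0.15 kg. The hinge is stiff (0.16 N m), so it stays where it is left. It may start a little ajar.
- lid_handle (a point): Middle of the black bow handle on the front of the lid: a round bar 12 mm thick along the case's y, 56 mm clear between its two side arms, 43 mm out from the lid's front, so fingers can straddle it from above and it can turn between them. With the lid shut this point lies at x = -122, y = 0, z = 62 mm in the case frame. Turns with the lid.
- ref_red_mark (a point): Middle of the red ring on the top of the red-ringed steel reference block (50 x 50 x 30 mm, fixed in the case; its top is 32 mm above the bench). The ring is 22 mm outside and 13 mm inside, white within, with a black dot in the middle. Which of the two middle compartments it is in varies.
- ref_blue_mark (a point): The same point of the equal block with the blue ring, in the other middle compartment: the wrong one, not to be touched with the tip.
- stand: Wooden stand, 70 x 70 x 60 mm, fixed to the bench, with one hole (17 mm) in the middle of its top in which the tester hangs. Origin: centre of its underside.
- tester: Orange pen-shaped tester, 100 g, standing upright in the stand. Origin: the end of its steel nose, on its axis; z points up to its black cap. Nose and stem, 13 mm thick, reach from z = 0 to 40 mm; a black collar, 26 mm thick, from 40 to 46 mm (rests on the stand: origin starts 20 mm above the bench); the orange grip, a round cylinder 20 mm thick, from 46 to 126 mm; cap to 136 mm.
- tester_tip (a point): Very end of the tester's sprung steel tip (6 mm thick, round-ended), 12 mm below the tester's origin when the tip is out.
- plunger (a joint): How far the sprung tip is pushed into the tester, m: 0 fully out, 0.010 fully in. It takes about 1.2 N to start and 0.4 N more for each mm (about 3.2 N half way in).
- sanding_block: Tan sanding block, 56 x 101 x 28 mm, loose; leave it. Origin: centre of its underside.
- green_tape: Roll of green tape, 88 mm across, 32 mm high, loose; leave it. Origin: centre of its underside.
- wood_caul: Brown wooden bar, 45 x 150 x 22 mm, loose; leave it. Origin: centre of its underside.
- screwdriver_red: Red screwdriver, 28 x 194 x 28 mm, loose; leave it. Origin: centre of its underside.
- ref_red: The red-ringed reference block itself. Origin: centre of its underside, on the case floor; axes as the case's.
- ref_blue: The blue-ringed reference block itself, likewise.

How it is judged (in metres and radians):
On the way, in this order (a step that is already met when the one before it is completed fails the run):
1. the lid is lifted back onto its stop (value of joint gauge_case_lid above 1.75 rad), for 0.3 s.
2. the tester is lifted clear of its stand in the gripper, the lid still open (value of joint gauge_case_lid above 1.75 rad and z of tester in the frame of stand above 0.065 m and contact force between the fingers and tester above 0.5 N), for 0.2 s.
At the end, for the whole second after the job is handed in: The lid is on its stop (over 1.75 rad); the gripper holds the tester upright (within 7 degrees), still, its tip within the white spot of the red ring (6.5 mm of the middle), pushed 2.5 to 7.5 mm in and pressing with 0.8 to 7 N on that block; it does not lean on the case (value of joint gauge_case_lid above 1.75 rad and horizontal distance between tester_tip and ref_red_mark below 0.0065 m and z of tester_tip in the frame of ref_red_mark below 0.003 m and angle between tester's own z axis and vertical below 0.12 rad and value of joint plunger between 0.0025 and 0.0075 m and contact force between tester and ref_red between 0.8 and 7 N and contact force between the fingers and tester above 0.5 N and contact force between tester and gauge_case below 0.3 N and linear speed of tester below 0.02 m/s); the arm keeps its last pose, push and grip.
It fails at once if the tester is pressed hard on a block or the case (over 12 N) (contact force between tester and ref_red above 12 N or contact force between tester and gauge_case above 12 N).
It fails at once if the tester touches the blue-ringed block (contact force between tester and ref_blue above 0.5 N).
It fails at once if another loose thing is shifted by more than 3 cm (distance of any of sanding_block, green_tape, wood_caul, screwdriver_red from where it was at the start of the episode above 0.03 m).
It also fails if it takes over 64 s, if anything falls off the work surface, if the arm or the gripper's body presses on something with over 40 N, if the wrist force passes 120 N, or if a joint passes its speed limit or range.

## Robot

A 6-joint arm with a two-finger parallel gripper is mounted at the origin on a cart in front of the work surface, level with it; the furniture and walls round the work are solid. World frame = base frame: x ahead of the robot, y to its left, z up, the work surface at z = 0. Lengths are in mm, angles in rad, forces in N, time in s.
With the tool pointing down it reaches from about 200 to 875 mm from the base axis. Payload 3.4 kg.
Tool frame: the origin (TCP) lies midway between the tips of the shut fingers; the grasp point (between the pads) lies 19 mm behind it; z points along the fingers, y is the line along which they close (so a half turn about z gives the same grasp; the last joint's range is limited). The gripper opens to 94 mm and grips with 3 to 60 N. Pads are 16 mm wide; open, the fingers measure 119 mm over their backs; the gripper's body (75 mm by 177 mm) begins 78 mm behind the grasp point.
Start: joints at [-1.257, 0.276, 1.505, -0, 1.361, -0.121], TCP at [242.211, -521.536, 205.493] pointing down, gripper open.
Joint ranges: [-2.89, 2.89], [-0.75, 2.08], [0.22, 2.7], [-1.18, 4.32], [0.11, 2.71], [-2.7, 2.7]. Speed limits (rad/s): [2.57, 2.57, 3.14, 3.14, 3.14, 3.14].

## Interface

Orientations are given as a rotation vector (axis times angle).
In Python, from bench import env gives the robot as it stands.
- The arm moves only by the tool servo_tool, never from a script. Its arguments are lists of equal length, an entry for each row: "jaw": the opening, from 0 (shut) to 1 (fully open); "delta_pos": the shift along the tool's x, y, z normalised to -1 to 1, where 1 is 0.15 m, a list of three; "yaw": the turn about the tool's z normalised to -1 to 1, where 1 is pi/4 rad. A call has 1 to 20 rows; each row shifts and turns the commanded pose from where the row before left it, along the tool's axes as they then stand; what a row does not reach is not made up. A row lasts 1/8 s, in which the tool goes at most 62.5 mm and 10.7 degrees, less where a joint would pass 70% of its speed; a pose out of reach is approached as far as the arm can. A call with a number of a shift or a turn outside -1 to 1 is refused whole. A call with a gripper value outside its range is refused whole. The fingers move at their own pace and stop on an object; "newtons" is the grip in N (left out, the last holds). Time passes only in rows, so rows that do not move let the fingers close. It gives the time, the measured TCP pose, the force, the opening and the grip force at its end, in the units of the state.
- env.get_state(): the state, without advancing time (a new reading comes with each control period).
- env.grab_frame(name): name is "side" or "top" or "wrist"; returns the picture (420x560x3 uint8, blue, green, red); there is no depth.
- env.camera_params(name): a dict with "fx", "fy", "cx", "cy" (pixels), "R" (3x3) and "t" (3): a world point X has camera coordinates R X + t. Camera axes: x right, y down, z forward; pixel columns grow to the right and rows downward; lengths in mm; the calibration is good to about 2 mm. A picture is of the moment at which its call begins: read the wrist's pose just before it. camera_params takes no time and is no camera call; for the wrist camera it gives the pose at the moment of the call.
- env.job_done(): hands the job in; it is judged then, once.
Trained networks look in the newest picture that a camera, given by its name, has taken for a name from the list of things; names that differ only in an ending like _2 or _b are one class to them, and where a whole thing is asked for, a point or a joint stands for the part that bears it (a point fixed in the world has none). Each returns a list of dicts, best first, with "conf" (0 to 1); they miss things now and then, are a little off and sometimes report something else, mostly with a low value. They report only what shows in the picture. A call takes as long as a camera call.
- env.search_frame(camera, label): "point" ([x, y, z] in mm, in world coordinates, good to about 4 mm: the middle of the surface that is visible of it).
The state is a dict: "clock": time; "joint_pos": joint angles; "qd": joint speeds; "effort": joint torques, N m; "tcp_pos": TCP position; "tcp_rot": TCP orientation; "ft_force": force on the tool from outside, world axes, zero at the start; "wrist_torque": the same for the moment, N m; "gripper_width": finger opening in mm; "grip_force": force on a finger pad.
Only numpy, scipy, OpenCV 4.12 (cv2) and the standard library are available. Lean on these libraries where they do the work, as an engineer would, in place of code of your own. Each camera call takes 0.05 s, during which the arm holds its last target. There are 200 camera calls.

## Working session

There is one attempt and no reset: what is moved stays moved. The work goes in short steps, Python scripts to look and compute and a tool call to move; the robot and the scene stay as the last step left them, time stands still between calls to the robot, and variables do not carry over. Pictures are saved under pics/ and viewed, at most 10 in all, crops included, and the job is handed in when it is done.

Besides the shell and the picture viewer there is one more tool, called after ">>>" as name(argument=value, ...) on one line, values as JSON. servo_tool: Moves the arm, as the interface text tells. Its arguments: {"type":"object","properties":{"jaw":{"type":"array"},"delta_pos":{"type":"array"},"yaw":{"type":"array"},"newtons":{"type":"number"}},"required":["jaw","delta_pos","yaw"]}

```bash
ls; mkdir -p pics
python3 - <<'E'
from bench import env
import cv2
print(env.get_state())
for c in ("top","side"):
    im=env.grab_frame(c); cv2.imwrite(f"pics/{c}0.png",im)
    for l in ("gauge_case","lid_handle","stand","tester","sanding_block","green_tape","wood_caul","screwdriver_red"):
        print(c,l,[(([round(v) for v in d["point"]]),round(d["conf"],2)) for d in env.search_frame(c,l)[:2]])
    p=env.camera_params(c);print(p)
E
```

```text
pics
{'clock': 0.0, 'joint_pos': array([-1.25698999e+00,  2.76543750e-01,  1.50613284e+00, -1.13892133e-05,
        1.36066973e+00, -1.20984400e-01]), 'qd': array([-0.00059607, -0.00083359,  0.00065309, -0.00154719,  0.00043062,
        0.00012789]), 'effort': array([ 1.44831238e-04, -4.04583406e+01, -2.37229908e+01,  7.07466993e-02,
        3.44924920e-02, -1.12910027e-04]), 'tcp_pos': array([ 242.02454769, -520.95718413,  204.63407405]), 'tcp_rot': array([-3.06594335e+00, -6.77228198e-01,  2.82422302e-04]), 'ft_force': array([ 0.77443739,  0.66449716, -0.42155635]), 'wrist_torque': array([-0.00378885,  0.01297018, -0.05798544]), 'grip_force': 0.0, 'gripper_width': 93.79589836534554}
top gauge_case [([538, 243, 83], 0.87)]
top lid_handle []
top stand [([528, -124, 62], 0.75), ([548, -469, 29], 0.43)]
top tester [([532, -128, 144], 0.63)]
top sanding_block [([549, -471, 29], 0.83)]
top green_tape [([700, -112, 30], 0.57)]
top wood_caul [([483, -358, 24], 0.68)]
top screwdriver_red [([699, -328, 24], 0.68)]
{'fx': 496.20309277952276, 'fy': 496.20309277952276, 'cx': 284.5919930577596, 
[... 233 characters left out ...]
)}
side gauge_case [([525, 282, 79], 0.88)]
side lid_handle [([537, 267, 86], 0.59)]
side stand [([520, -120, 60], 0.59)]
side tester [([536, -119, 106], 0.83), ([700, -110, 20], 0.18)]
side sanding_block [([546, -452, 28], 0.55)]
side green_tape [([698, -110, 16], 0.94)]
side wood_caul [([481, -344, 23], 0.78)]
side screwdriver_red [([698, -315, 22], 0.69), ([484, -346, 22], 0.18)]
{'fx': 478.93810043812533, 'fy': 478.93810043812533, 'cx': 289.96102058964806, 'cy': 216.84331762476484, 'R': array([[-0.88299029, -0.46926522,  0.01087646],
       [-0.29925149,  0.54493076, -0.78326178],
       [ 0.36163059, -0.69486735, -0.62159688]]), 't': array([ 446.25458699,  248.58685891, 1039.99198393])}
```

Run:
```python
import cv2
a=cv2.imread("pics/top0.png");b=cv2.imread("pics/side0.png")
cv2.imwrite("pics/t0.png",cv2.resize(a[60:330,60:420],(800,600),interpolation=2))
```

```text
(no output)
```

View pics/top0.png

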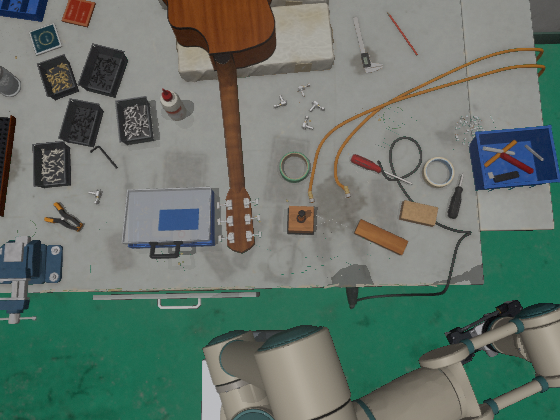

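View pics/side0.png

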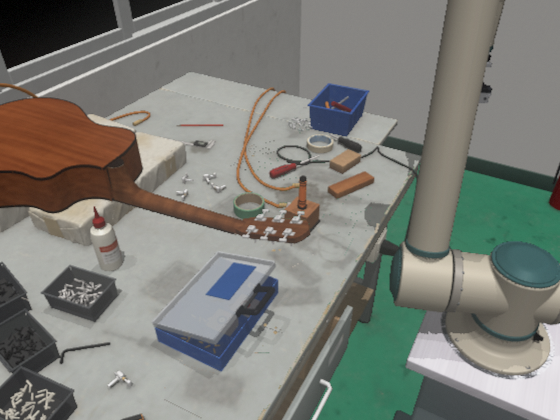

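The top view shows the case at about (168,216), its handle towards the robot at (166,252), and the tester in its stand at (300,218). The side view confirms this, with the handle at (258,297). I'll move above the handle side and look with the wrist camera.

>>> servo_tool(jaw=[1,1,1,1,1,1,1,1,1,1,1,1,1,1,1,1], delta_pos=[[0,0,-0.4],[-0.1,-0.35,-0.2],[0.16,-0.38,0],[0.23,-0.34,0],[0.28,-0.3,0],[0.33,-0.24,0],[0.36,-0.18,0],[0.38,-0.11,0],[0.4,0,0],[0.4,0,0],[0.4,0,0],[0.4,0,0],[0.3,0,0],[0.2,0,0],[0,0,0],[0,0,0]], yaw=[0,0,-0.2,-0.2,-0.2,-0.2,-0.2,-0.2,-0.2,-0.05,0,0,0,0,0,0])

```text
clock: 2.9
tcp_pos: [231.4, 171.1, 295.4]
tcp_rot: [2.231, 2.211, -0.001]
ft_force: [-0.0, 0.1, 0.2]
gripper_width: 94.4
grip_force: 0.0
```

Run:
```python
from bench import env
import cv2,numpy as np
p=env.camera_params("wrist"); R,t=p["R"],p["t"]
print(-R.T@t, R)
im=env.grab_frame("wrist"); cv2.imwrite("pics/w0.png",im)
print(env.search_frame("wrist","lid_handle"),env.search_frame("wrist","gauge_case"))
np.save("w0.npy",np.hstack([R,t[:,None]]))
a=cv2.imread("pics/top0.png")[175:275,110:235]
a=cv2.resize(a,None,fx=3,fy=3,interpolation=2)
v=np.zeros((600,800,3),np.uint8); v[:420,:560]=im; v[300:600,425:800]=a
cv2.imwrite("pics/c0.png",v)
```

```text
[232.48229742 248.3642299  474.71227811] [[ 9.99965175e-01 -8.30509564e-03  8.21019211e-04]
 [-8.21530989e-03 -9.62267202e-01  2.71982242e-01]
 [-1.46879868e-03 -2.71979516e-01 -9.62301920e-01]]
[] [{'point': [511.2, 247.9, 85.3], 'conf': 0.9}]
```

View pics/c0.png

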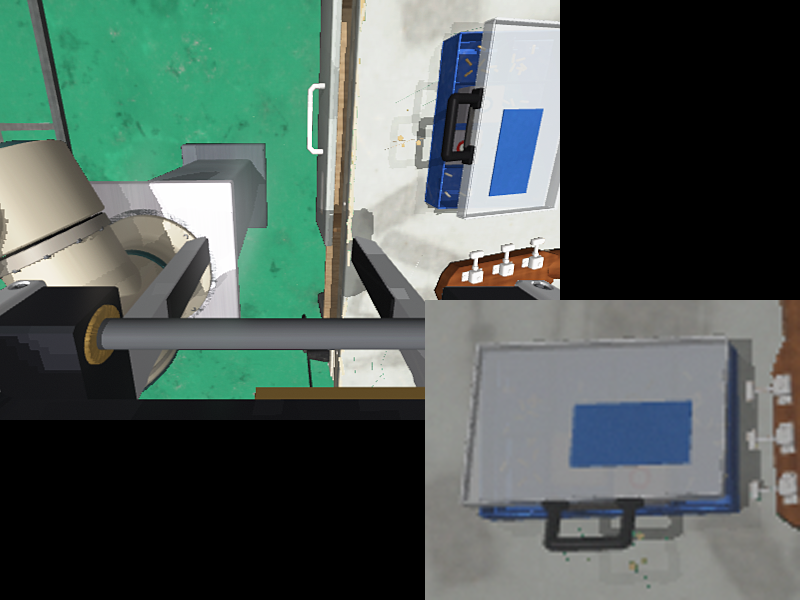

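The wrist view shows the lid clearly ajar, with the bar's middle at (451,127) and part of the red ring at (461,142). In the top view the bar's middle is at (165,256.5). I'll triangulate it.

```bash
cat > h.py <<'E'
import numpy as np
from scipy.optimize import least_squares
def K(p): return np.array([[p["fx"],0,p["cx"]],[0,p["fy"],p["cy"]],[0,0,1]])
def tri(obs):  # [(param,(u,v))]
    A=[];b=[]
    for p,uv in obs:
        M=K(p)@np.hstack([p["R"],np.reshape(p["t"],(3,1))])
        for k in (0,1):
            r=M[k]-uv[k]*M[2]; s=np.linalg.norm(r[:3]); A.append(r[:3]/s);b.append(-r[3]/s)
    x,*_=np.linalg.lstsq(np.array(A),np.array(b),rcond=None); return x,np.abs(np.array(A)@x-b).max()
def onz(p,uv,z):
    C=-p["R"].T@p["t"]; d=p["R"].T@np.linalg.solve(K(p),[*uv,1]); return C+d*(z-C[2])/d[2]
E
python3 - <<'E'
from bench import env
from h import *
w=env.camera_params("wrist");T=env.camera_params("top")
f=lambda c:((c[0]-425)/3+110-.33,(c[1]-300)/3+175-.33)
for a,b in (((451,127),f((590,545))),((455,97),f((553,546))),((447,157),f((627,543)))):
    print(tri([(w,a),(T,b)]))
# lid corners front: wrist (484,20)? / top
print("front lid left",tri([(w,(488,20)),(T,f((464,505)))]))
print("front lid right",tri([(w,(464,216)),(T,f((721,499)))]))
# case front bottom corners z=0 / rim
for c in ((447,35),(427,206),(455,205)): print(onz(w,c,0),onz(w,c,45))
print(onz(w,(461,142),32))
E
```

```text
(array([433.47641986, 241.42130573, 116.10098808]), np.float64(2.203289100534505))
(array([432.91111856, 274.35736706, 117.19772387]), np.float64(2.3524656525455043))
(array([434.21966767, 207.30686909, 115.95477433]), np.float64(1.15244138589145))
front lid left (array([472.4251528 , 360.81956028,  93.43242151]), np.float64(0.02249162598229759))
front lid right (array([474.38638163, 126.789267  , 102.25672319]), np.float64(2.110080688226361))
[475.39398553 370.04153932   0.        ] [452.41562073 358.47212882  45.        ]
[478.46965602 114.28513194   0.        ] [455.19982788 126.95226294  45.        ]
[525.21935147 115.49938172   0.        ] [497.51932764 128.05144536  45.        ]
[499.86321257 220.75970176  32.        ]
```

>>> servo_tool(jaw=[1,1,1,1,1,1,1], delta_pos=[[0.094,0.27,0.13],[0.094,0.27,0.13],[0.094,0.27,0.13],[0.094,0.27,0.13],[0.094,0.27,0.13],[0,0,0],[0,0,0]], yaw=[0,0,0,0,0,0,0])

```text
clock: 3.92
tcp_pos: [434.3, 239.2, 198.0]
tcp_rot: [-2.233, -2.209, 0.002]
ft_force: [0.2, 0.3, 0.2]
gripper_width: 93.9
grip_force: 0.0
```

Run:
```python
from bench import env
import cv2,numpy as np
from h import *
s=env.get_state();print(s["clock"],s["tcp_pos"],s["tcp_rot"])
w=env.camera_params("wrist")
cv2.imwrite("pics/w1.png",env.grab_frame("wrist"))
print(env.search_frame("wrist","lid_handle"))
np.savez("w1.npz",**{k:np.array(v) for k,v in w.items()})
def proj(X):
    c=w["R"]@np.array(X)+w["t"]; return w["fx"]*c[0]/c[2]+w["cx"],w["fy"]*c[1]/c[2]+w["cy"]
print("pred handle",proj((433.5,241,116)),"tcp",proj(s["tcp_pos"]))
```

```text
3.925 [434.3261524  239.19996333 197.99946276] [-2.23346849e+00 -2.20871156e+00  2.12633171e-03]
[{'point': [537.7, 274.9, 91.4], 'conf': 0.56}]
pred handle (np.float64(278.63901082963645), np.float64(209.4556144940239)) tcp (np.float64(279.2613504111539), np.float64(246.58505453456053))
```

View pics/w1.png

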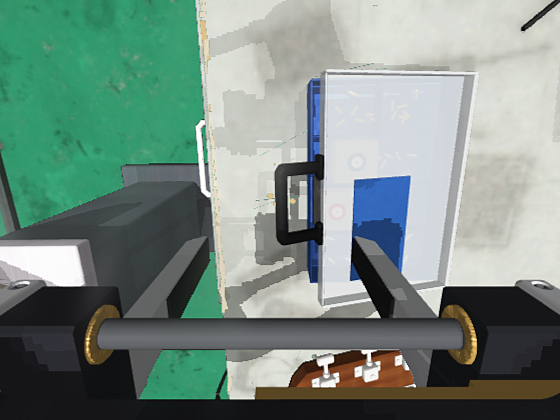

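The wrist view shows the bar's middle at (281.5,205). Through the translucent lid, the red ring is at (337,211) and the blue ring at (357,161).

Run:
```python
from bench import env
import cv2,numpy as np
from h import *
w1=env.camera_params("wrist");T=env.camera_params("top");P=np.load("w0.npy")
w0=dict(w1);w0["R"]=P[:,:3];w0["t"]=P[:,3]
h1=(281.5,204.5);h0=(451,127);ht=(164.7,256.3)
print(tri([(w0,h0),(w1,h1)]),tri([(T,ht),(w1,h1)]),tri([(w0,h0),(w1,h1),(T,ht)]))
for c in ((337,211.5),(357,161)): print(onz(w1,c,32))
for c in ((307,80),(310,282)): print("front rim",onz(w1,c,45))
for c in ((477,73),(443,290)): print("hinge side top",onz(w1,c,60))
print(tri([(T,(172.3-1,0)),(w1,(1,1))])[1]>0)
```

```text
(array([436.2879944 , 244.39630041, 111.47060007]), np.float64(0.39302255395872976)) (array([434.74648603, 242.43809673, 102.0235074 ]), np.float64(1.4091358000094942)) (array([435.42657266, 243.13030863, 109.46584189]), np.float64(2.5617189693570594))
[504.56064277 213.78931064  32.        ]
[525.34874537 275.31277064  32.        ]
front rim [464.23217582 361.98611017  45.        ]
front rim [471.71184321 124.68620066  45.        ]
hinge side top [632.42241705 364.87292715  60.        ]
hinge side top [632.89491083 120.73800217  60.        ]
True
```

>>> servo_tool(jaw=[0.38,0.38,0.38,0.38,0.38,0.38,0.38,0.38,0.38], delta_pos=[[0.025,0.011,0],[0,0,0],[0,0,0],[0,0,0.2],[0,0,0.15],[0,0,0.15],[0,0,0.12],[0,0,0.09],[0,0,0]], yaw=[0,0,0,0,0,0,0,0,0], newtons=15)

```text
clock: 5.15
tcp_pos: [435.7, 243.9, 90.7]
tcp_rot: [-2.231, -2.211, 0.003]
ft_force: [-0.1, 0.8, 0.8]
gripper_width: 35.6
grip_force: 0.0
```

Run:
```python
from bench import env
import cv2,numpy as np
s=env.get_state();print(s["clock"],s["tcp_pos"],s["ft_force"],s["gripper_width"])
w=env.grab_frame("wrist")
d=env.grab_frame("side")
v=np.zeros((600,800,3),np.uint8); v[:300,:400]=cv2.resize(w[100:310,130:410],(400,300));
v[:,400:]=cv2.resize(d[240:360,210:290],(400,600)); v[300:600,:400]=cv2.resize(d[220:370,150:350],(400,300))
cv2.imwrite("pics/c1.png",v)
```

```text
5.15 [435.71579996 243.90560499  90.7017686 ] [-0.06542979  0.7598327   0.76750971] 35.6249604682563
```

View pics/c1.png

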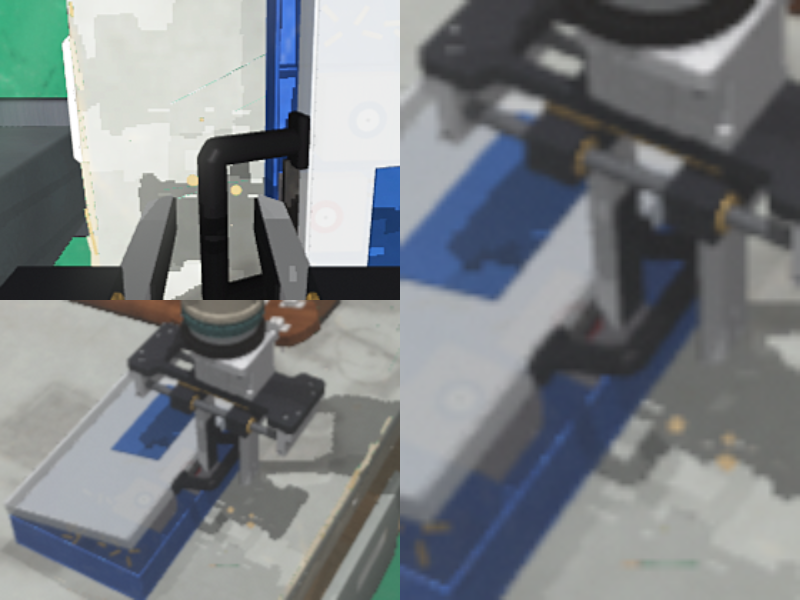

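The bar runs well centred between the fingers, so I'll close.

>>> servo_tool(jaw=[0,0,0,0,0], delta_pos=[[0,0,0],[0,0,0],[0,0,0],[0,0,0],[0,0,0]], yaw=[0,0,0,0,0], newtons=15)

```text
clock: 5.88
tcp_pos: [435.0, 244.2, 91.3]
tcp_rot: [-2.231, -2.21, 0.003]
ft_force: [-4.3, 1.2, 2.2]
gripper_width: 11.4
grip_force: 15.0
```

Run:
```python
import numpy as np
for h0 in (59,65,70):
    a0=np.arcsin(h0/206.7); n=14
    a=np.linspace(a0,np.pi-np.radians(70.4),n+1)
    x=-206.7*np.cos(a);z=206.7*np.sin(a)
    print(np.degrees(a0),[(round(p/150,3),round(-q/150,3)) for p,q in zip(np.diff(x),np.diff(z))], x[0],x[-1]-x[0],z[-1]-z[0])
```

```text
16.5850217163517 [(np.float64(0.054), np.float64(-0.15)), (np.float64(0.071), np.float64(-0.143)), (np.float64(0.087), np.float64(-0.134)), (np.float64(0.102), np.float64(-0.123)), (np.float64(0.116), np.float64(-0.11)), (np.float64(0.128), np.float64(-0.096)), (np.float64(0.138), np.float64(-0.08)), (np.float64(0.146), np.float64(-0.064)), (np.float64(0.153), np.float64(-0.047)), (np.float64(0.157), np.float64(-0.029)), (np.float64(0.159), np.float64(-0.01)), (np.float64(0.159), np.float64(0.008)), (np.float64(0.157), np.float64(0.027)), (np.float64(0.153), np.float64(0.045))] -198.10070671252032 267.43854617989797 135.72327549113425
18.32854403615043 [(np.float64(0.058), np.float64(-0.146)), (np.float64(0.074), np.float64(-0.138)), (np.float64(0.089), np.float64(-0.129)), (np.float64(0.103), np.float64(-0.118)), (np.float64(0.116), np.float64(-0.106)), (np.float64(0.127), np.float64(-0.092)), (np.float64(0.137), np.float64(-0.077)), (np.float64(0.144), np.float64(-0.061)), (np.float64(0.15), np.float64(-0.044)), (np.float64(0.154), np.float64(-0.027)), (np.float64(0.156), np.float64(-0.009)), (np.float64(0.156), np.float64(0.009)), (np.float64(0.154), np.float64(0.027)), (np.float64(0.15), np.float64(0.044))] -196.21388839733032 265.55172786470797 129.72327549113425
19.794953965191755 [(np.float64(0.06), np.float64(-0.142)), (np.float64(0.076), np.float64(-0.134)), (np.float64(0.09), np.float64(-0.125)), (np.float64(0.104), np.float64(-0.114)), (np.float64(0.116), np.float64(-0.102)), (np.float64(0.126), np.float64(-0.088)), (np.float64(0.135), np.float64(-0.074)), (np.float64(0.143), np.float64(-0.058)), (np.float64(0.148), np.float64(-0.042)), (np.float64(0.152), np.float64(-0.025)), (np.float64(0.154), np.float64(-0.008)), (np.float64(0.154), np.float64(0.01)), (np.float64(0.152), np.float64(0.027)), (np.float64(0.148), np.float64(0.044))] -194.48622059158842 263.8240600589661 124.72327549113425
```

>>> servo_tool(jaw=[0,0,0,0,0,0,0,0], delta_pos=[[0,0.058,-0.146],[0,0.074,-0.138],[0,0.089,-0.129],[0,0.103,-0.118],[0,0.116,-0.106],[0,0.127,-0.092],[0,0.137,-0.077],[0,0,0]], yaw=[0,0,0,0,0,0,0,0])

```text
clock: 6.88
tcp_pos: [544.0, 245.1, 216.1]
tcp_rot: [2.232, 2.211, 0.011]
ft_force: [-4.7, 3.0, 11.8]
gripper_width: 11.4
grip_force: 15.0
```

Run:
```python
from bench import env
import cv2,numpy as np
s=env.get_state();print(s["clock"],s["tcp_pos"],s["ft_force"],s["gripper_width"])
d=env.grab_frame("side");w=env.grab_frame("wrist")
cv2.imwrite("pics/c2.png",np.hstack([d[130:380,100:400],w[100:350,130:410]]))
```

```text
6.875 [543.99915006 245.11289618 216.07621873] [-4.66608232  2.99116321 11.77707216] 11.390113661153245
```

View pics/c2.png

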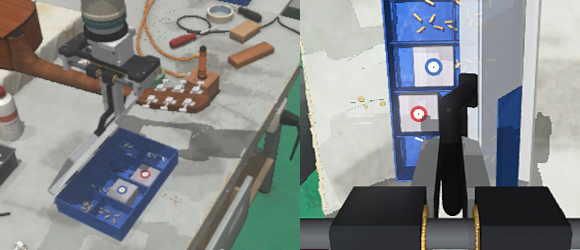

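The lid is about half open. The inside shows the red ring at (418,114) in the crop, on the -y side, and the blue ring at (433,67). I'll finish the arc with the refitted radius.

>>> servo_tool(jaw=[0,0,0,0,0,0,0,0,0,0], delta_pos=[[0,0.125,-0.07],[0,0.129,-0.04],[0,0.132,-0.026],[0,0.134,-0.013],[0,0.135,0],[0,0.134,0.013],[0,0.132,0.026],[0,0.12,0.04],[0,0,0],[0,0,0]], yaw=[0,0,0,0,0,0,0,0,0,0])

```text
clock: 8.22
tcp_pos: [699.7, 243.3, 223.3]
tcp_rot: [2.231, 2.211, 0.007]
ft_force: [2.1, 5.0, 0.9]
gripper_width: 11.6
grip_force: 14.9
```

>>> servo_tool(jaw=[0,0,0,0.4,0.4,0.4,0.4,0.4,0.4], delta_pos=[[0,0.02,0.007],[0,0,0],[0,0,0],[0,0,0],[0,0,0],[0,0,-0.2],[0,0,-0.3],[0,-0.2,-0.1],[0,-0.3,0]], yaw=[0,0,0,0,0,0,0,0,0])

```text
clock: 9.35
tcp_pos: [627.0, 241.4, 312.8]
tcp_rot: [2.232, 2.207, 0.003]
ft_force: [-0.2, 0.5, 0.1]
gripper_width: 37.7
grip_force: 0.0
```

Run:
```python
from bench import env
import cv2,numpy as np
from h import *
s=env.get_state();print(s["clock"],s["tcp_pos"],s["joint_pos"])
w=env.camera_params("wrist");np.savez("w3.npz",**{k:np.array(v) for k,v in w.items()})
ims={c:env.grab_frame(c) for c in ("side","wrist","top")}
for c,i in ims.items(): cv2.imwrite(f"pics/{c}3.png",i)
for c in ims:
  for l in ("ref_red_mark","ref_blue_mark","ref_red","stand","tester"):
    print(c,l,[(np.round(d["point"],1),round(d["conf"],2)) for d in env.search_frame(c,l)[:2]])
v=np.zeros((600,800,3),np.uint8)
v[:300,:400]=cv2.resize(ims["side"][130:355,100:400],(400,300),interpolation=2)
v[:300,400:]=cv2.resize(ims["wrist"][:315,:420],(400,300),interpolation=2)
v[300:,:400]=cv2.resize(ims["top"][170:260,110:230],(400,300),interpolation=2)
v[300:,400:]=cv2.resize(ims["top"][185:245,260:340],(400,300),interpolation=2)
cv2.imwrite("pics/c3.png",v)
```

```text
9.35 [627.01728986 241.44247597 312.77573473] [ 2.64944783e-01  3.94657687e-01  1.06890881e+00 -1.46934043e-03
  1.67520406e+00  2.75809353e-01]
side ref_red_mark [(array([632.5, 253.4,  47.9]), 0.6), (array([ 700.4, -316.1,   21.4]), 0.53)]
side ref_blue_mark [(array([518.5, 279.6,  36.9]), 0.93)]
side ref_red [(array([503.7, 220.4,  31. ]), 0.89)]
side stand [(array([ 517.9, -119.3,   60.1]), 0.91)]
side tester [(array([ 533.4, -121.3,  106.2]), 0.69)]
wrist ref_red_mark [(array([507.7, 221.7,  30.2]), 0.79), (array([623.7, 266.8,  43.7]), 0.68)]
wrist ref_blue_mark [(array([530.4, 275.9,  31.5]), 0.79), (array([674.5, 274.6, 154.8]), 0.73)]
wrist ref_red [(array([509.9, 217.3,  33.6]), 0.97)]
wrist stand [(array([ 554.4, -102.2,   61.3]), 0.82), (array([524.2, 280.9,  32.3]), 0.56)]
wrist tester [(array([ 542.2, -119.4,   70.6]), 0.66)]
top ref_red_mark [(array([504. , 216.3,  35.6]), 0.58), (array([ 550.5, -469.1,   30.5]), 0.43)]
top ref_blue_mark [(array([521. , 276.7,  30.3]), 0.87)]
top ref_red [(array([507. , 214.6,  28.7]), 0.73), (array([ 699.5, -110.5,   30.4]), 0.48)]
top stand [(array([ 524.4, -123.8,   60.2]), 0.91)]
top tester []
```

View pics/c3.png

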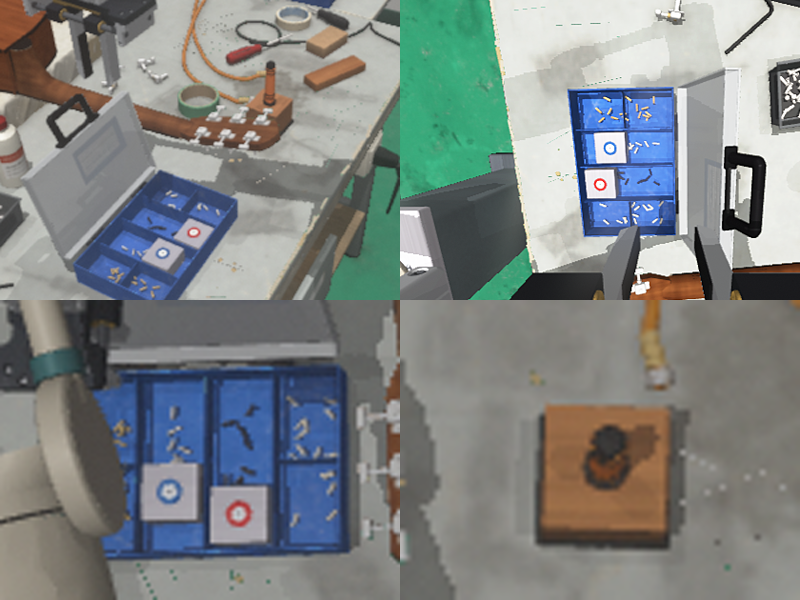

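The lid rests open on its stop. The red ring is visible in all three views, and the tester stands at about (301,215) in the top view. Next I'll measure the ring and the tester.

Run:
```python
from bench import env
import cv2,numpy as np
from h import *
P={"side":env.camera_params("side"),"top":env.camera_params("top"),"wrist":dict(np.load("w3.npz"))}
boxes={"side":(225,265,290,325),"top":(170,190,220,250),"wrist":(170,190,240,220)}
o=[]
for c,p in P.items():
    im=cv2.imread(f"pics/{c}3.png").astype(int)
    # region around predicted ring
    q=p["R"]@np.array([506,217,32])+p["t"];u=p["fx"]*q[0]/q[2]+p["cx"];v=p["fy"]*q[1]/q[2]+p["cy"]
    m=(im[...,2]>im[...,0]+40)&(im[...,2]>im[...,1]+40)
    yy,xx=np.nonzero(m);k=np.hypot(xx-u,yy-v)<16
    uv=(xx[k].min()+xx[k].max())/2,(yy[k].min()+yy[k].max())/2
    print(c,(u,v),uv,(xx[k].mean(),yy[k].mean()),k.sum(),onz(p,uv,32)); o.append((p,uv))
print("ring",tri(o),tri(o[:2]),tri(o[1:]))
T,S=P["top"],P["side"]
print("stand",onz(T,(301.3,218.8),60))
for l in (( (301.4,212.8),156),):
    print("cap top",onz(T,*l))
im=cv2.imread("pics/side3.png")
a=cv2.resize(im[160:240,270:340],(700,600)[::1],interpolation=cv2.INTER_NEAREST)
cv2.imwrite("pics/c4.png",a)
```

```text
side (np.float64(243.5277230382779), np.float64(303.4787490715912)) (np.float64(244.5), np.float64(303.5)) (np.float64(244.95454545454547), np.float64(303.8636363636364)) 44 [504.09292047 216.03260742  32.        ]
top (np.float64(180.21745894207967), np.float64(232.33779585056163)) (np.float64(181.5), np.float64(233.5)) (np.float64(181.10526315789474), np.float64(233.68421052631578)) 38 [502.57840162 213.26053239  32.        ]
wrist (np.float64(203.6265931733561), np.float64(191.57595978803508)) (np.float64(209.5), np.float64(193.5)) (np.float64(209.88172043010752), np.float64(193.2258064516129)) 93 [515.15450776 213.74236049  32.        ]
ring (array([508.03834041, 212.53450368,  23.99127709]), np.float64(5.060764200582753)) (array([503.94501047, 214.23895295,  29.89723154]), np.float64(1.181416984099883)) (array([507.90065976, 213.37282488,  17.61977328]), np.float64(3.8470498780815774))
stand [ 534.41519473 -130.25377526   60.        ]
cap top [ 536.74127904 -128.36007815  156.        ]
```

View pics/c4.png

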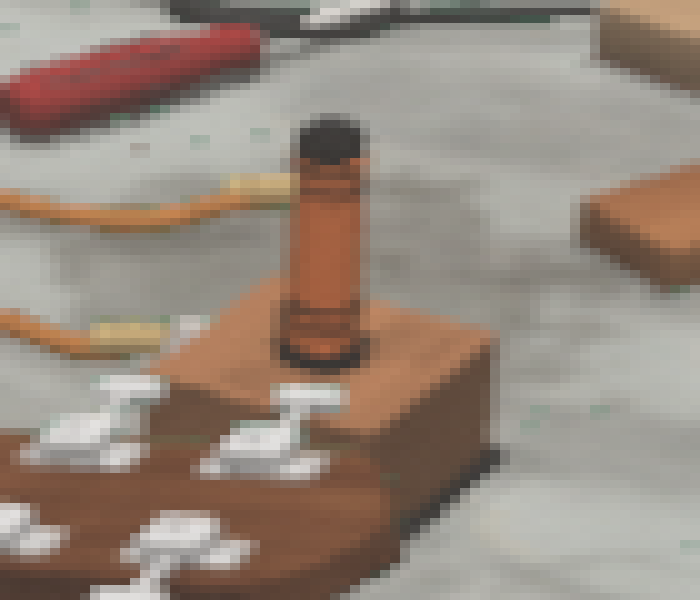

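>>> servo_tool(jaw=[0.6,0.6,0.6,0.6,0.6,0.6,0.6,0.6,0.6,0.6,0.6,0.6,0.6,0.6,0.6,0.6,0.6,0.6,0.6,0.6], delta_pos=[[-0.307,-0.077,0],[-0.307,-0.077,0],[-0.307,-0.077,0],[-0.307,-0.077,0],[-0.307,-0.077,0],[-0.307,-0.077,0],[-0.307,-0.077,0],[-0.307,-0.077,0],[0,0,0.08],[0,0,0.08],[0,0,0.08],[0,0,0.08],[0,0,0.08],[0,0,0.08],[0,0,0.08],[0,0,0.08],[0,0,0],[0,0,0],[0,0,0],[0,0,0]], yaw=[0,0,0,0,0,0,0,0,-0.222,-0.222,-0.222,-0.222,-0.222,-0.222,-0.222,-0.222,-0.222,0,0,0])

```text
clock: 12.75
tcp_pos: [530.4, -125.2, 216.1]
tcp_rot: [0.019, 3.141, -0.0]
ft_force: [-0.6, -0.5, -0.2]
gripper_width: 56.3
grip_force: 0.0
```

Run:
```python
from bench import env
import cv2,numpy as np
from h import *
s=env.get_state();print(s["clock"],s["tcp_pos"],s["tcp_rot"])
w=env.camera_params("wrist");np.savez("w4.npz",**{k:np.array(v) for k,v in w.items()})
im=env.grab_frame("wrist");cv2.imwrite("pics/wrist4.png",im)
for l in ("stand","tester"): print(l,[(np.round(d["point"],1),round(d["conf"],2)) for d in env.search_frame("wrist",l)[:2]])
S,T=env.camera_params("side"),env.camera_params("top")
print("side cap",onz(S,(302.9,176.6),156),"collar",onz(S,(302.2,205.5),63))
print("cap tri",tri([(S,(302.9,176.6)),(T,(301.4,212.8))]))
```

```text
12.75 [ 530.42726796 -125.17012524  216.13036889] [ 1.91837293e-02  3.14099985e+00 -4.36548915e-04]
stand [(array([ 523., -127.,   59.]), 0.74)]
tester [(array([ 530.5, -127.8,  141.9]), 0.56)]
side cap [ 536.80701304 -126.00703322  156.        ] collar [ 536.42765372 -126.80503766   63.        ]
cap tri (array([ 537.40521048, -128.25128986,  154.39859666]), np.float64(0.4325065805691679))
```

View pics/wrist4.png

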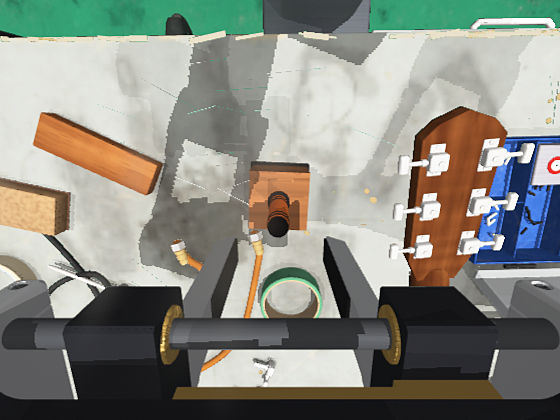

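The wrist view shows the cap at (278,227) and the collar near (281,197), with the red ring far right at (555,165).

Run:
```python
from bench import env
import cv2,numpy as np
from h import *
w=dict(np.load("w4.npz"));T=env.camera_params("top");S=env.camera_params("side")
print(onz(w,(278,227),156),onz(w,(280.5,197),66),onz(w,(555,165),32))
print(tri([(w,(278,227)),(T,(301.4,212.8))]),tri([(w,(278,227)),(T,(301.4,212.8)),(S,(302.9,176.6))]))
q=w["R"]@env.get_state()["tcp_pos"]+w["t"];print(w["fx"]*q[:2]/q[2]+[w["cx"],w["cy"]])
```

```text
[ 536.7469349  -128.87687187  156.        ] [ 532.10871944 -126.5729089    66.        ] [503.58088596 212.74601501  32.        ]
(array([ 536.79084243, -128.62218558,  155.81295442]), np.float64(0.2565737747524395)) (array([ 537.4688124 , -128.56969421,  154.14826477]), np.float64(0.5122085175509028))
[282.85341692 248.28804397]
```

>>> servo_tool(jaw=[0.6,0.6,0.6,0.6,0.6,0.6,0,0,0,0,0,0], delta_pos=[[-0.04,-0.019,0],[0,0,0.22],[0,0,0.22],[0,0,0.22],[0,0,0.167],[0,0,0],[0,0,0],[0,0,0],[0,0,0],[0,0,0],[0,0,0],[0,0,0]], yaw=[0,0,0,0,0,0,0,0,0,0,0,0], newtons=20)

```text
clock: 14.4
tcp_pos: [536.5, -128.1, 92.3]
tcp_rot: [0.017, 3.141, -0.0]
ft_force: [-0.6, 0.9, 3.6]
gripper_width: 18.8
grip_force: 20.0
```

>>> servo_tool(jaw=[0,0,0,0,0,0,0,0], delta_pos=[[0,0,-0.1],[0,0,-0.2],[0,0,-0.25],[0,0,-0.25],[0,0,-0.2],[0,0,0],[0,0,0],[0,0,0]], yaw=[0,0,0,0,0,0,0,0])

```text
clock: 15.4
tcp_pos: [535.3, -127.7, 240.1]
tcp_rot: [-0.017, -3.138, -0.002]
ft_force: [-0.7, 0.8, -0.4]
gripper_width: 19.0
grip_force: 20.0
```

Run:
```python
from bench import env
import cv2,numpy as np
s=env.get_state();print(s["clock"],s["tcp_pos"],s["tcp_rot"],s["ft_force"],s["gripper_width"],s["grip_force"])
ims=[env.grab_frame(c) for c in ("side","top","wrist")]
v=np.hstack([cv2.resize(ims[0][80:280,210:370],(320,400)),ims[2][10:410,40:520]])
cv2.imwrite("pics/c5.png",v)
```

```text
15.4 [ 535.29008438 -127.71082198  240.11816451] [-1.72697950e-02 -3.13841688e+00 -1.68869013e-03] [-0.73541064  0.75259609 -0.36910991] 18.981696115233063 19.999827755520982
```

View pics/c5.png

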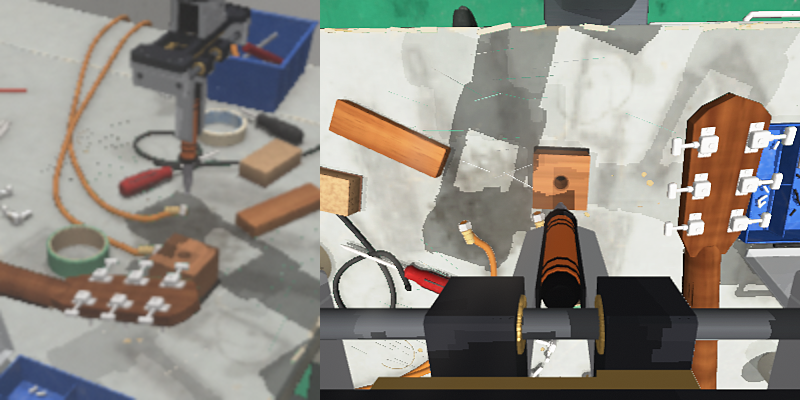

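The tester is held upright (nose tip at about (187,185) in the side crop), and the empty hole shows at (281,192) in the wrist view. That used the last of the ten pictures, so from here I rely on numbers only.

>>> servo_tool(jaw=[0,0,0,0,0,0,0,0,0,0,0,0], delta_pos=[[0.022,0.15,0],[0.022,0.28,0],[0.022,0.28,0],[0.022,0.28,0],[0.022,0.28,0],[0.022,0.28,0],[0.022,0.28,0],[0.022,0.28,0],[0.022,0.17,0],[0,0,0],[0,0,0],[0,0,0]], yaw=[0,0,0,0,0,0,0,0,0,0,0,0])

```text
clock: 17.05
tcp_pos: [510.2, 213.5, 241.8]
tcp_rot: [-0.019, -3.142, 0.001]
ft_force: [0.4, -0.3, 0.1]
gripper_width: 18.5
grip_force: 20.0
```

```bash
cat > m.py <<'E'
from bench import env
import cv2,numpy as np
from h import *
s=env.get_state();print(s["clock"],s["tcp_pos"],s["tcp_rot"],s["ft_force"])
o=[]
for c in ("wrist","top","side"):
    p=env.camera_params(c); im=env.grab_frame(c); cv2.imwrite(f"pics/{c}{s['clock']:.1f}.png",im); im=im.astype(int)
    q=p["R"]@np.array([503.7,213.7,32])+p["t"];u=p["fx"]*q[0]/q[2]+p["cx"];v=p["fy"]*q[1]/q[2]+p["cy"]
    m=(im[...,2]>im[...,0]+40)&(im[...,2]>im[...,1]*1.6)
    yy,xx=np.nonzero(m);k=np.hypot(xx-u,yy-v)<18
    if k.sum()>10:
        uv=(xx[k].min()+xx[k].max())/2,(yy[k].min()+yy[k].max())/2
        print(c,"ring",(round(u),round(v)),uv,k.sum(),xx[k].max()-xx[k].min(),yy[k].max()-yy[k].min(),onz(p,uv,32)); o.append((p,uv))
    for l in ("ref_red_mark","tester_tip","tester"): print(c,l,[(np.round(d["point"],1),round(d["conf"],2)) for d in env.search_frame(c,l)[:2]])
if len(o)>1: print("tri",tri(o))
E
python3 m.py
python3 - <<'E'
from h import *
w=dict(np.load("w4.npz"))
# shift wrist camera by the tcp motion since w4 (same orientation)
C=-w["R"].T@w["t"]+np.array([535.29-530.43,-127.71+125.17,240.12-216.13]); w["t"]=-w["R"]@C
print("hole",onz(w,(281,192),60))
E
```

```text
17.05 [510.20938457 213.47434732 241.81043083] [-1.87758324e-02 -3.14150722e+00  7.20426400e-04] [ 0.36787348 -0.34544166  0.14021019]
wrist ring (282, 181) (np.float64(281.5), np.float64(180.5)) 119 15 15 [503.60995849 213.52917139  32.        ]
wrist ref_red_mark [(array([501.1, 221.5,  29.7]), 0.62)]
wrist tester_tip []
wrist tester [(array([508.2, 210.8, 287.3]), 0.75)]
top ring (181, 233) (np.float64(181.0), np.float64(233.5)) 26 6 7 [502.60615717 214.69666768  32.        ]
top ref_red_mark [(array([506.9, 274.9,  35.1]), 0.44)]
top tester_tip []
top tester []
side ring (245, 303) (np.float64(245.0), np.float64(304.0)) 24 8 6 [502.36160146 216.72747446  32.        ]
side ref_red_mark [(array([504. , 223.2,  31.6]), 0.58), (array([519.2, 278.2,  31. ]), 0.37)]
side tester_tip []
side tester [(array([501.2, 216.6, 227.4]), 0.68), (array([ 482.4, -349.4,   22.6]), 0.63)]
tri (array([503.53063515, 214.54126829,  29.5797253 ]), np.float64(1.0012553350257747))
hole [ 537.85504166 -128.46453771   60.        ]
```

>>> servo_tool(jaw=[0,0,0,0,0,0,0,0], delta_pos=[[0.047,0.004,0.1],[0,0,0.2],[0,0,0.2],[0,0,0.14],[0,0,0.08],[0,0,0],[0,0,0],[0,0,0]], yaw=[0,0,0,0,0,0,0,0])

```text
clock: 18.65
tcp_pos: [504.0, 215.1, 134.8]
tcp_rot: [0.017, 3.14, 0.001]
ft_force: [-0.1, -0.7, -1.0]
gripper_width: 18.6
grip_force: 20.0
```

```bash
ls pics; python3 m.py
python3 - <<'E'
from bench import env
import cv2,numpy as np
from h import *
s=env.get_state()
X=s["tcp_pos"]+[0.5,-.3,0]; tz=s["tcp_pos"][2]-84.3; print("tip z",tz)
import glob
S=env.camera_params("side");f=lambda P:(lambda q:(S["fx"]*q[0]/q[2]+S["cx"],S["fy"]*q[1]/q[2]+S["cy"]))(S["R"]@np.array(P)+S["t"])
print("tip pred",f((X[0],X[1],tz)),"nose end",f((X[0],X[1],tz+12)))
a=cv2.imread("pics/side3.png").astype(int);b=env.grab_frame("side").astype(int)
u,v=map(int,f((X[0],X[1],tz)))
d=np.abs(a-b).sum(2)[v-14:v+12,u-8:u+10]
print(u-8,v-14);print("\n".join(" ".join(f"{x:3d}" for x in r) for r in d))
E
```

```text
c0.png
c1.png
c2.png
c3.png
c4.png
c5.png
side0.png
side17.1.png
side3.png
t0.png
top0.png
top17.1.png
top3.png
w0.png
w1.png
wrist17.1.png
wrist3.png
wrist4.png
18.65 [503.96472266 215.13015566 134.76166962] [1.70948201e-02 3.13961596e+00 7.37496448e-04] [-0.07045012 -0.70321611 -1.04057067]
wrist ring (280, 206) (np.float64(280.5), np.float64(205.5)) 195 21 19 [502.95137498 213.76937252  32.        ]
wrist ref_red_mark [(array([498.4, 217.6,  28.3]), 0.83)]
wrist tester_tip []
wrist tester [(array([500.6, 213.9, 177.5]), 0.9)]
top ref_red_mark []
top tester_tip []
top tester []
side ring (245, 303) (np.float64(245.0), np.float64(304.0)) 23 8 6 [502.36160146 216.72747446  32.        ]
side ref_red_mark [(array([503.2, 220. ,  33.2]), 0.56)]
side tester_tip []
side tester [(array([518.7, 276.7,  30.3]), 0.7), (array([496.4, 217.8, 117.3]), 0.65)]
tri (array([504.22869529, 213.81603269,  27.98496559]), np.float64(0.1608302652778093))
tip z 49.441604818874666
tip pred (np.float64(244.60316277796306), np.float64(297.7466795307688)) nose end (np.float64(244.33662653125913), np.float64(29
[... 1198 characters left out ...]
 253 253 248 238 249 249 258 259 137  78  94 107  93
159 231 251 251 254 253 257 231 201 196 197 150 121 103  93 102 105 104
241 252 256 253 250 235 205 169 160 172 120  57  61  88 104 100 100 106
258 251 255 253 235 185 151 254 175  88 101 102  72  73  97 104 103 102
252 254 249 256 213 144 251 188  95  72  86 107  97  59  90 103 104 100
248 252 258 250 206  86 131  75  67  73  62  77  81  56  87 103 101 103
250 251 252 250 166  45  58  62  54  52  53  59  48  50  67  84 101 107
247 254 250 243 180  66  47  60  62  64  50  34  39  54  68  72  78  67
254 249 249 250 228 120  45  29  40  31  36  45  57  64  65  42  21  28
249 245 247 247 175  85  52  53  58  60  58  60  63  62  40  10  14  30
```

Run:
```python
from bench import env
import cv2,numpy as np
from h import *
s=env.get_state()
X=s["tcp_pos"]+[0.5,-.3,0]; tz=s["tcp_pos"][2]-84.3
W=env.camera_params("wrist");f=lambda P:(lambda q:(W["fx"]*q[0]/q[2]+W["cx"],W["fy"]*q[1]/q[2]+W["cy"]))(W["R"]@np.array(P)+W["t"])
for h in (0,12,52,60,138,148): print(h,f((X[0],X[1],tz+h)))
print("ring",f((503.6,213.8,32)), "ring under tip", f((X[0],X[1],32)))
im=env.grab_frame("wrist")
u,v=map(int,f((X[0],X[1],tz)))
g=cv2.cvtColor(im,6)[v-22:v+26,u-14:u+15]
hsv=cv2.cvtColor(im,cv2.COLOR_BGR2HSV)[v-22:v+26,u-14:u+15]
print(u-14,v-22)
for i,(r,h) in enumerate(zip(g,hsv)): print(v-22+i," ".join((f"{x:3d}" if y[1]<80 else f"c{x//10:02d}") for x,y in zip(r,h)))
```

```text
0 (np.float64(281.727279107953), np.float64(212.44678805807018))
12 (np.float64(281.7969938324293), np.float64(216.28897193572544))
52 (np.float64(282.0810136649274), np.float64(231.9421417582572))
60 (np.float64(282.14988143619513), np.float64(235.7376475490719))
138 (np.float64(283.21147809713165), np.float64(294.24536748718737))
148 (np.float64(283.4343611126829), np.float64(306.5291071904889))
ring (np.float64(280.8187245746796), np.float64(207.2745325947286)) ring under tip (np.float64(281.6357622367622), np.float64(207.40302363578965))
267 190
190 206 206 206 206 207 209 209 209 209 209 208 217 230 234 243 242 242 243 243 244 243 244 244 245 245 244 244 244 245
191 208 208 209 209 210 209 209 210 209 210 209 216 228 227 235 244 243 244 243 243 243 244 244 244 244 244 244 244 245
192 205 206 206 206 206 207 207 207 207 207 206 214 227 225 226 228 228 228 229 228 229 229 229 230 230 230 231 230 230
193 201 203 203 204 204 205 205 205 206 207 205 212 227 225 224 224 225 225 226 226 227 228 228 228 229 228 229 229 230
194 203 203 204 205 206 206 207 207 207 206 206 214 227 226 225 
[... 4515 characters left out ...]
  25 c05 c08 c08 c09 c08 c05 c05 c06 c07 c07 c07 c08 c09 c09 c09 c07 c04  19 c04 c08 c06 c00  14  13
233 c04 c07 c07 c03 c07 c08 c09 c08 c05 c03 c01 c01  15  19  19 c01 c02 c02 c03 c05 c08 c08 c06 c02 c03 c05 c03 c01  12
234 c05 c07 c04 c06 c09 c08 c04 c02 c01 c02 c05 c08 c07 c05 c05 c05 c05 c03 c03  16 c03 c07 c09 c07 c04 c04 c07 c01  13
235 c04 c05 c05 c08 c05 c02  24 c04 c05 c08 c08 c09 c08 c08 c08 c08 c08 c08 c08 c06 c02 c02 c05 c08 c07 c04 c04 c02  12
236  25 c04 c06 c04  26 c05 c08 c08 c08 c08 c08 c08 c08 c08 c08 c08 c08 c08 c08 c08 c07 c04  16 c03 c06 c06 c02 c03   9
237  34 c05 c05 c03 c06 c08 c08 c08 c08 c08 c08 c08 c08 c08 c08 c08 c08 c08 c08 c08 c08 c08 c06 c02 c02 c05 c03  19  15
```

>>> servo_tool(jaw=[0,0,0,0,0,0,0], delta_pos=[[0.011,0.003,0.02],[0,0,0.03],[0,0,0.03],[0,0,0.013],[0,0,0],[0,0,0],[0,0,0]], yaw=[0,0,0,0,0,0,0])

```text
clock: 20.23
tcp_pos: [501.8, 215.4, 120.0]
tcp_rot: [0.017, 3.141, 0.0]
ft_force: [-0.6, 0.3, -0.3]
gripper_width: 19.1
grip_force: 20.0
```

>>> servo_tool(jaw=[0,0,0,0], delta_pos=[[0,0,0.02],[0,0,0.0],[0,0,0],[0,0,0]], yaw=[0,0,0,0])

```text
clock: 20.72
tcp_pos: [501.6, 215.4, 116.8]
tcp_rot: [0.017, 3.141, -0.0]
ft_force: [-0.1, -0.1, -2.0]
gripper_width: 18.7
grip_force: 20.0
```

>>> servo_tool(jaw=[0,0,0,0], delta_pos=[[0,0,0.02],[0,0,0.0],[0,0,0],[0,0,0]], yaw=[0,0,0,0])

```text
clock: 21.22
tcp_pos: [501.9, 215.5, 114.1]
tcp_rot: [0.017, 3.141, 0.0]
ft_force: [0.6, -0.4, 1.4]
gripper_width: 18.7
grip_force: 20.0
```

```bash
cat > f.py <<'E'
from bench import env
import cv2,numpy as np
F=[];Z=[]
for i in range(12):
    im=env.grab_frame("wrist"); s=env.get_state();F.append(s["ft_force"]);Z.append(s["tcp_pos"])
print(s["clock"],np.mean(F,0).round(2),(np.std(F,0)/12**.5).round(2),np.mean(Z,0).round(2),s["tcp_rot"])
E
cat f.py - > g.py <<'E'
g=cv2.cvtColor(im,6);h=cv2.cvtColor(im,cv2.COLOR_BGR2HSV)
for v in range(196,226): print(v," ".join((f"{g[v,u]:3d}" if h[v,u,1]<80 else f"c{g[v,u]//10:02d}") for u in range(266,296)))
E
python3 g.py
```

```text
21.825 [0.46 0.34 1.3 ] [0.12 0.16 0.14] [501.81 215.44 113.92] [1.72058128e-02 3.14122631e+00 2.81229046e-05]
196 204 205 204 206 207 207 207 207 207 208 208 208 210 210 210 210 209 209 210 209 210 209 211 211 211 211 212 213 212 213
197 206 207 208 209 209 210 210 210 209 212 211 212 212 211 210 217 229 228 228 228 229 228 229 230 229 229 229 229 229 229
198 205 205 205 205 206 206 206 207 206 207 207 207 208 207 207 215 228 227 227 227 227 227 227 228 228 229 229 229 229 229
199 202 202 202 202 202 204 205 205 205 206 206 206 207 208 207 214 228 226 226 227 227 227 228 228 229 229 229 229 229 229
200 202 202 202 203 204 204 205 207 207 208 209 209 210 209 208 217 229 228 227 228 228 229 229 229 229 229 228 229 229 229
201 201 202 203 203 204 205 205 205 205 205 206 206 207 208 207 215 228 225 225 225 225 225 225 224 226 226 226 226 226 226
202 199 200 201 201 200 200 201 201 202 203 204 207 209 211 211 217 230 226 225 222 222 220 222 222 222 222 222 222 222 223
203 200 201 201 203 203 204 204 207 210 214 217 211 180 159 163 172 199 216 241 236 232 230 229 228 228 228 228 229 229 2
[... 2030 characters left out ...]
  24  24  24  20  19  18  19  15  14  14 c02  34 c04 c06 c08 121 134 130 129 128
221 129 129 136 122  71 c05 c03  29  26  29  28  29  28  27  28  26  26  22  37  53  35 c01 c02 c03  96 143 136 131 128 129
222 130 133 128  90  32  31  28  30  30  29  28  28  26  27  26  25  24  21  29  43  46  41 c01  10  38  84 121 134 130 128
223 130 137 114  36  25  32  32  33  29  28  27  24  24  22  22  20  21  20  26  36  37  39  45  41  19  20  52 102 132 127
224 131 117  53  25  30  33  31  29  26  26 c02 c02  23 c01 c01 c01 c01 c01 c01  32  32  34  38  42  43  24   7  75 137 127
225 120  69  27  31  33  32  28 c02 c02  30 c04 c06 c08 c08 c08 c08 c08 c06 c07 c07 c02  29  32  35  37  39  38  51 106 135
```

>>> servo_tool(jaw=[0,0,0,0], delta_pos=[[0,0,0.01],[0,0,0.01],[0,0,0],[0,0,0]], yaw=[0,0,0,0])

```text
clock: 22.32
tcp_pos: [501.8, 215.4, 110.9]
tcp_rot: [0.017, 3.141, 0.0]
ft_force: [1.1, -0.3, 2.0]
gripper_width: 18.5
grip_force: 20.0
```

```bash
python3 f.py
```

```text
22.925 [0.86 0.54 2.42] [0.12 0.14 0.13] [501.76 215.43 110.91] [1.70739225e-02 3.14128837e+00 1.63041611e-05]
```

>>> servo_tool(jaw=[0,0,0,0,0,0], delta_pos=[[0,0,0.005],[0,0,0],[0,0,0],[0,0,0],[0,0,0],[0,0,0]], yaw=[0,0,0,0,0,0])

```text
clock: 23.68
tcp_pos: [501.7, 215.4, 110.1]
tcp_rot: [0.017, 3.141, -0.0]
ft_force: [1.1, 0.8, 3.3]
gripper_width: 18.8
grip_force: 20.0
```

```bash
python3 f.py; python3 -c "
from bench import env
print(env.job_done())"
```

```text
24.275 [1.01 0.64 2.7 ] [0.19 0.12 0.15] [501.69 215.4  110.11] [ 1.72001326e-02  3.14148656e+00 -1.36073117e-04]
the job is handed in; nothing more can be done
None
```

I handed the job in at about 24 s with the lid open and the gripper holding the tester upright, its tip within about 2 mm of the red ring's middle; the hand-in returned no verdict. It presses with about 2.7 N, which puts the sprung tip an estimated 4 to 6 mm in.

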